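Gauge a candle holder and hold the packing case open for it

ROBOT

A 6-joint arm with a two-finger parallel gripper is mounted at the origin on the work surface. World frame = base frame: x ahead of the robot, y to its left, z up, the work surface at z = 0. Lengths are in m, angles in rad, forces in N, time in s.
With the tool pointing down it reaches from about 0.3 to 0.775 m from the base axis. Payload 14.6 kg.
Tool frame: the origin (TCP) lies on the centre line of the jaws, within the pads' length; the fingertips stand 25 mm ahead of it and the grasp point (between the pads) lies 6 mm ahead of it (tip_extent is the distance from the TCP to the fingertips, in m); z points along the fingers, y is the line along which they close (so a half turn about z gives the same grasp; the last joint's range is limited). The gripper opens to 85 mm and grips with 20 to 120 N. Pads are 22 mm wide; open, the fingers measure 114 mm over their backs; the gripper's body (76 mm by 85 mm) begins 54 mm behind the grasp point. The pads swing forward as they close: fully open they stand 13 mm farther back than shut.
Start: joints at [1.045, 0.3, 1.521, -0, 1.321, -0.067], TCP at [0.244, 0.493, 0.256] pointing down, gripper open.
Joint ranges: [-3.03, 3.03], [-0.79, 2.21], [0.23, 2.52], [-1.04, 4.18], [0, 3.07], [-2.55, 2.55]. Speed limits (rad/s): [2.22, 2.22, 2.57, 3.14, 3.14, 3.14].

INTERFACE

Orientations are given as [roll, pitch, yaw] about the fixed x, y, z axes, in that order (R = Rz(yaw) Ry(pitch) Rx(roll)).
In Python, from workcell import get_obs, read_camera, finish_job, spot_in, masks_of, place_of, tip_extent gives the robot as it stands.
- The arm moves only by the tool apply_moves, never from a script. Its argument "plan" is a list of rows, each an object with "dp": the shift along the world's x, y, z each as a share of 25 cm, from -1 to 1, a list of three; "dr": the turn, a rotation vector about the world's x, y, z each as a share of 45 degrees, from -1 to 1, a list of three. A call has 1 to 8 rows; each row is the pose to reach, as a shift and turn from the pose commanded when the call began; what a row does not reach only later rows make up. A row lasts 1/8 s, in which the tool goes at most 62.5 mm and 10.7 degrees, less where a joint would pass 70% of its speed; a pose out of reach is approached as far as the arm can. A call with a number of a shift or a turn outside -1 to 1 is refused whole. A call with a gripper value outside its range is refused whole. "claw" is the closure, from 0 (fully open) to 1 (shut), set as the call begins (left out, the last holds). The fingers move at their own pace and stop on an object; "force" is the grip in N (left out, the last holds). Time passes only in rows, so rows that repeat a pose let the fingers close. It gives the time, the measured TCP pose, the force, the opening and the grip force at its end, in the units of the state.
- get_obs(): the state, without advancing time (a new reading comes with each control period).
- read_camera(name): name is "side" or "top"; returns a dict with "color" (384x512x3 uint8, blue, green, red), "vfov" (degrees; the focal length in pixels is half the picture's height over the tangent of half this angle, whatever the lens; pixels are square), "cx", "cy" (the principal point, pixels), "extrinsics" (4x4, takes a point from world to camera coordinates). Camera axes: x right, y down, z forward; pixel columns grow to the right and rows downward; lengths in m; the calibration is good to about 2 mm. A picture is of the moment at which its call begins. There is no depth.
- finish_job(): hands the job in; it is judged then, once.
Trained networks look in a picture, given as the dict that the camera call returned (one of the last four; its "shot" number tells which), for a name from the list of things; names that differ only in an ending like _2 or _b are one class to them, and where a whole thing is asked for, a point or a joint stands for the part that bears it (a point fixed in the world has none). Each returns a list of dicts, best first, with "score" (0 to 1); they miss things now and then, are a little off and sometimes report something else, mostly with a low value. They report only what shows in the picture. A call takes as long as a camera call. They do not tell look-alikes from the thing itself.
- spot_in(picture, label): "bbox" ([left, top, right, bottom] in pixels, round what is visible of it).
- masks_of(picture, label): "pixels" (384x512 bool, what is visible of it) and "bbox" ([left, top, right, bottom] in pixels, round what is visible of it).
- place_of(picture, label): "xy" ([column, row] in pixels: a listed point, or the origin of a listed thing).
The state is a dict: "t": time; "joints": joint angles; "qd": joint speeds; "effort": joint torques, N m; "eef_pos": TCP position; "tool_rot": TCP orientation; "contact_force": force on the tool from outside, world axes, zero at the start; "wrist_torque": the same for the moment, N m; "gripper_width": finger opening in m; "finger_force": force on a finger pad.
Only numpy, scipy, OpenCV 4.12 (cv2) and the standard library are available. Lean on these libraries where they do the work, as an engineer would, in place of code of your own. Each camera call takes 0.05 s, during which the arm holds its last target. There are 200 camera calls.

TASK

Check the ceramic candle holder that stands under the height gauge before it is packed: push the gauge's knob down until the foot stands on the holder's top and presses it lightly for a moment, then let the foot spring back up. After that take the wooden packing case's lid by its bar handle, raise it to 60 degrees from closed (give or take 5) and finish while still holding it there with the fingers, for it falls shut when let go. Leave both candle holders and all the other pottery standing where they are.

Things in the scene. Friction and masses are not known exactly. Their poses are not given: they have to be found in the camera images.
- case: Fixed wooden packing case, an open box 160 (its x) by 220 (its y) by 60 mm high, with a flat 10 mm lid on top (lid top at 70 mm). Origin: centre of its underside, on the table. Its -x side, with the handle, looks roughly towards the robot; the lid's hinge is along its +x rim, parallel to its y. Case and gauge may stand either way round, left or right.
- lid_angle (a joint): Angle of the case's lid in rad: 0 closed, grows as it opens upward, stop at 1.4. The lid with its handle weighs about 0.3 to 0.65 kg, its hinge is nearly free and it falls shut from any angle; holding it by the bar takes 1 to 4 N.
- lid: The lid. Origin: middle of the lid's hinge line, 80 mm along the case's +x and 60 mm above its underside. The hinge axis is the case's y; opening turns the lid's front edge up and over towards the case's +x. Its axes are the case's while closed.
- lid_bar (a point): The lid's steel bar handle: a level round bar 10 mm thick, 110 mm long along the case's y, on two 8 mm end arms that slope back and down to the lid's front edge. This point: the bar's middle; lid closed, 200 mm to the case's -x of the hinge line and 30 mm above it: 90 mm above the table, 40 mm in front of the case. It turns with the lid; pinched from above, front and rear, it can turn between the fingers.
- gauge: Fixed height gauge: metal base plate 150 by 120 mm, 10 mm thick; a round column 22 mm thick and 168 mm high stands 75 mm along its +x from the foot's axis and carries an arm (136 to 158 mm high) over to it. Origin: on the table, straight below the foot's axis.
- foot_travel (a joint): Travel of the gauge's sliding foot in m: 0 fully up, grows as it is pushed straight down, stop at 0.072. A spring lifts it: about 2 N to start it down, 60 N/m more on the way (about 4 N at 30 mm, 5 N at 55 mm). It meets the tall holder's top at 0.030 and the squat holder's at 0.055.
- foot: The foot's flat steel disc, 22 mm in diameter, 6 mm thick. Origin: centre of its underside, 105 mm above the table when fully up.
- knob_top (a point): Centre of the flat top of the gauge's black knob (32 mm in diameter, 12 mm high) on the upper end of the foot's rod, 140 mm above the foot's underside, so 245 mm above the table when up. It moves with the foot.
- plinth: Fixed pale wooden display slab 100 by 100 by 10 mm, between case and gauge and nearer the robot; the candle holder that is not to be checked stands on it. Origin: centre of its underside.
- tall_holder: Waisted brown-glazed ceramic candle holder, 65 mm high, foot 62 mm, flat top 54 mm in diameter, 0.15 to 0.31 kg. Origin: centre of its underside. It stands either centred under the gauge's foot or on the plinth.
- squat_holder: Squat brown-glazed ceramic candle holder, 40 mm high, 70 mm in diameter, flat top 56 mm, 0.15 to 0.31 kg. Origin: centre of its underside. It stands in the other of these two places.
- bowl: Bystander: small dark glazed bowl, 84 mm in diameter, 42 mm high. Origin: centre of its underside.
- mug: Bystander: pale blue mug, 72 mm in diameter, 75 mm high, handle at its +y. Origin: centre of its underside.
- figure_a: Bystander: cream cone-shaped figure, foot 68 mm, 150 mm high. Origin: centre of its underside.
- figure_b: Bystander: dark green cone-shaped figure, foot 68 mm, 130 mm high. Origin: centre of its underside.
- mushroom: Bystander: brown ceramic mushroom, cap 64 mm in diameter, 63 mm high. Origin: centre of its underside.
- dish: Bystander: pale blue shallow dish, 130 mm in diameter, 18 mm high. Origin: centre of its underside.
Not all that is in view belongs to the job. What is shaped like the squat_holder but blue or pink is not meant.

How it is judged:
On the way, in this order (a step that is already met when the one before it is completed fails the run):
1. with the lid still shut, the gauge's foot rests on top of the candle holder under it, pressing it with more than 1 N, for 0.3 s (((contact force between foot and tall_holder above 1 N and value of joint foot_travel between 0.026 and 0.034 m) or (contact force between foot and squat_holder above 1 N and value of joint foot_travel between 0.051 and 0.059 m)) and value of joint lid_angle below 0.06 rad), for 0.3 s.
2. the gauge's foot has sprung back up while the lid is still shut (value of joint foot_travel below 0.008 m and value of joint lid_angle below 0.06 rad), for 0.1 s.
At the end, for the whole second after the job is handed in: Lid still at 0.96 to 1.135 rad, fingers bearing on it with over 0.5 N, their grasp point within 60 mm of the bar's middle; gauge foot up (under 8 mm); both candle holders upright within 15 mm of their start; no other pottery moved over 30 mm (value of joint lid_angle between 0.96 and 1.135 rad and velocity of joint lid_angle between -0.06 and 0.06 rad/s and contact force between the fingers and lid above 0.5 N and distance between the grasp point and lid_bar below 0.06 m and value of joint foot_travel below 0.008 m and distance of each of tall_holder, squat_holder from where it was at the start of the episode below 0.015 m and angle between each of tall_holder, squat_holder's own z axis and vertical below 0.1 rad and distance of each of bowl, mug, figure_a, figure_b, mushroom, dish from where it was at the start of the episode below 0.03 m); the arm keeps its last pose, push and grip.
It fails at once if the gauge's foot is pressed on a candle holder with more than 40 N (contact force between foot and tall_holder above 40 N or contact force between foot and squat_holder above 40 N).
It fails at once if a candle holder or other pottery is knocked over or pushed away (angle between any of tall_holder, squat_holder, bowl, mug, figure_a, figure_b, mushroom, dish's own z axis and vertical above 0.5 rad or distance of any of tall_holder, squat_holder, bowl, mug, figure_a, figure_b, mushroom, dish from where it was at the start of the episode above 0.04 m).
It also fails if it takes over 64 s, if anything falls off the work surface, if the arm or the gripper's body presses on something with over 40 N, if the wrist force passes 120 N, or if a joint passes its speed limit or range.

## Working session

There is one attempt and no reset: what is moved stays moved. The work goes in short steps, Python scripts to look and compute and a tool call to move; the robot and the scene stay as the last step left them, time stands still between calls to the robot, and variables do not carry over. Pictures are saved under pics/ and viewed, at most 10 in all, crops included, and the job is handed in when it is done.

Besides the shell and the picture viewer there is one more tool, called after "Call:" as name([rows], argument=value, ...), one row to a line, values as JSON. apply_moves: Moves the arm, as the interface text tells. Shift numbers are shares of 25 cm and turn numbers shares of 45 degrees, none past 1 either way. Its arguments: {"type":"object","properties":{"plan":{"type":"array"},"claw":{"type":"number"},"force":{"type":"number"}},"required":["plan"]}

```bash
mkdir -p pics; cat > h.py <<'E'
import numpy as np, cv2
from workcell import *
def K(p):
    f=p["color"].shape[0]/2/np.tan(np.radians(p["vfov"])/2); return f
def ray(p,uv):
    f=K(p);E=np.array(p["extrinsics"]);R=E[:3,:3];c=-R.T@E[:3,3]
    d=R.T@np.array([(uv[0]-p["cx"])/f,(uv[1]-p["cy"])/f,1]);return c,d/np.linalg.norm(d)
def atz(p,uv,z):
    c,d=ray(p,uv);return c+d*(z-c[2])/d[2]
def proj(p,X):
    E=np.array(p["extrinsics"]);q=E[:3,:3]@np.array(X)+E[:3,3];f=K(p);return np.array([p["cx"]+f*q[0]/q[2],p["cy"]+f*q[1]/q[2]])
def tri(p1,a,p2,b):
    c1,d1=ray(p1,a);c2,d2=ray(p2,b)
    A=np.c_[d1,-d2];s=np.linalg.lstsq(A,c2-c1,rcond=None)[0]
    return (c1+d1*s[0]+c2+d2*s[1])/2,np.linalg.norm(c1+d1*s[0]-c2-d2*s[1])
E
python3 - <<'E'
from h import *
np.set_printoptions(precision=3,suppress=True)
P={n:read_camera(n) for n in("top","side")}
for n in P: cv2.imwrite(f"pics/{n}0.png",P[n]["color"]); print(n,P[n]["vfov"],-np.array(P[n]["extrinsics"])[:3,:3].T@np.array(P[n]["extrinsics"])[:3,3])
Z={"case":0,"lid":.06,"lid_bar":.09,"gauge":0,"foot":.105,"knob_top":.245,"plinth":0,"tall_holder":0,"squat_holder":0,"bowl":0,"mug":0,"figure_a":0,"mushroom":0,"dish":0}
for k,z in Z.items():
    for n in P:
        for r in place_of(P[n],k)[:3]: print(k,n,np.array(r["xy"]),round(r["score"],2),atz(P[n],r["xy"],z)[:2])
print(get_obs(), tip_extent)
E
```

```text
top 47.03261260709015 [0.435 0.011 1.484]
side 44.19830506898344 [-0.216 -1.053  1.324]
case top [333.3 183. ] 0.66 [ 0.578 -0.222]
case side [300.4 267.8] 0.74 [ 0.571 -0.205]
lid top [332.1 156.1] 0.68 [ 0.66  -0.211]
lid side [319.4 246.9] 0.97 [ 0.656 -0.203]
lid side [346.1 318.1] 0.32 [ 0.526 -0.488]
lid_bar top [340.3 222.6] 0.93 [ 0.444 -0.226]
gauge top [200.2 184.3] 0.9 [0.58  0.227]
gauge top [331.9 185. ] 0.63 [ 0.571 -0.217]
gauge side [241.  199.1] 0.8 [0.6  0.24]
gauge side [296.4 202. ] 0.6 [0.785 0.092]
foot top [196. 180.] 0.41 [0.584 0.225]
foot top [197.8 187.3] 0.39 [0.561 0.22 ]
foot top [261.7 226.2] 0.37 [0.436 0.02 ]
foot side [237.4 179.8] 0.56 [0.59  0.248]
knob_top top [187.7 173.8] 0.58 [0.587 0.227]
knob_top side [238.7 155.8] 0.63 [0.582 0.222]
plinth top [263.5 229.7] 0.87 [0.425 0.015]
plinth top [200.6 183.1] 0.42 [0.584 0.226]
plinth side [233.4 245.9] 0.63 [0.427 0.026]
plinth side [319.8 244.8] 0.58 [ 0.706 -0.155]
tall_holder top [260.2 228.6] 0.5 [0.428 0.026]
tall_holder top [126.5 201.9] 0.38 [0.524 0.478]
tall_holder side [234.6 242.6] 0.66 [
[... 924 characters left out ...]
 0.78 [ 0.39 -0.33]
mushroom side [279.4 231.7] 0.71 [ 0.619 -0.011]
dish top [205.1 259.2] 0.85 [0.329 0.211]
dish top [270.7 171.3] 0.43 [ 0.621 -0.012]
dish top [128.3 200.3] 0.25 [0.53  0.472]
dish side [190.5 229. ] 0.85 [0.335 0.2  ]
{'t': 1.5, 'joints': array([ 1.045,  0.3  ,  1.521, -0.   ,  1.321, -0.067]), 'qd': array([-0.001,  0.   , -0.001,  0.001,  0.   ,  0.001]), 'effort': array([  0.   , -54.335, -36.198,  -0.   ,   0.001,   0.   ]), 'eef_pos': array([0.244, 0.493, 0.256]), 'tool_rot': array([-3.142,  0.   ,  2.683]), 'contact_force': array([0.562, 0.931, 0.583]), 'wrist_torque': array([-0.005,  0.008, -0.003]), 'finger_force': 0.0, 'gripper_width': 0.08555381559969866} 0.025
```

View pics/top0.png

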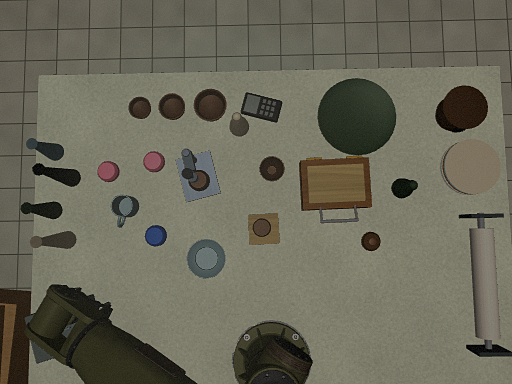

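View pics/side0.png

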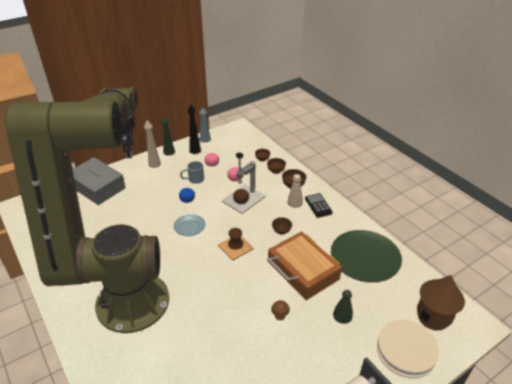

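```bash
python3 - <<'E'
from h import *
np.set_printoptions(precision=3,suppress=True)
P=read_camera("top");Q=read_camera("side")
for k in ("lid_bar","knob_top","lid"):
    a=place_of(P,k);b=place_of(Q,k)
    if a and b: print(k,tri(P,a[0]["xy"],Q,b[0]["xy"]))
# lid orientation from mask
for k in("lid","lid_bar","case"):
    for m in masks_of(P,k)[:1]:
        c,_=cv2.findContours(m["pixels"].astype(np.uint8),0,1);c=max(c,key=cv2.contourArea)
        bx=cv2.boxPoints(cv2.minAreaRect(c));print(k,m["score"],[atz(P,u,.07)[:2] for u in bx])
c=P["color"];cv2.imwrite("pics/crop1.png",cv2.resize(c[130:260,160:390],None,fx=3.4,fy=3.4,interpolation=cv2.INTER_CUBIC))
E
```

```text
lid_bar (array([ 0.456, -0.226,  0.095]), np.float64(0.010328731630228592))
knob_top (array([0.582, 0.23 , 0.248]), np.float64(0.0011390609097365113))
lid 0.56 [array([ 0.65 , -0.104]), array([ 0.654, -0.33 ]), array([ 0.447, -0.33 ]), array([ 0.442, -0.106])]
lid_bar 0.87 [array([ 0.647, -0.106]), array([ 0.655, -0.328]), array([ 0.455, -0.33 ]), array([ 0.447, -0.111])]
case 0.78 [array([ 0.653, -0.101]), array([ 0.66 , -0.328]), array([ 0.449, -0.33 ]), array([ 0.441, -0.107])]
```

View pics/crop1.png

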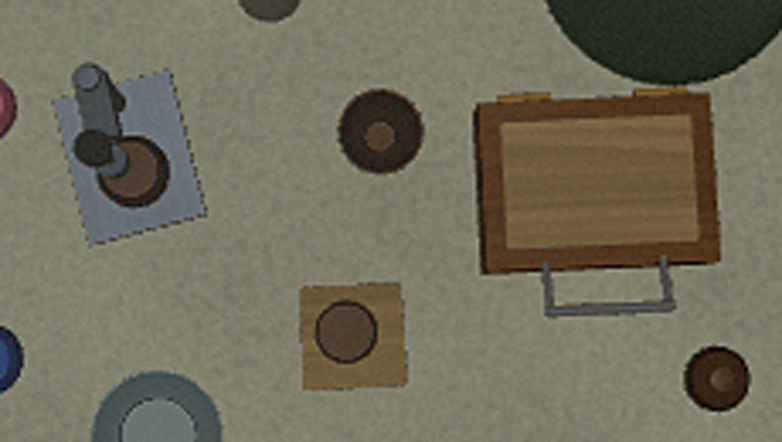

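The top view shows the gauge at left (knob at about (188,174)), with the squat holder on its base at (200,181). The tall holder is on the plinth at (262,228). The case is at (336,184) and its bar runs from about (321,222) to (358,220).

```bash
python3 - <<'E'
from h import *
np.set_printoptions(precision=4,suppress=True)
P=read_camera("top")
a=atz(P,(320.9,222.1),.09);b=atz(P,(358.2,220.3),.09);print(a,b,(a+b)/2,np.linalg.norm(a-b))
cs=[((477,104)),((710,95)),((720,262)),((482,273))]
w=[atz(P,(u/3.4+160-.35,v/3.4+130-.35),.07) for u,v in cs];print(np.array(w))
for u,v in((97,148),(95,146)): print(atz(P,(u/3.4+160,v/3.4+130),.245))
print("holder",atz(P,(138/3.4+160,172/3.4+130),.05), "bowl",P["cx"],P["cy"])
E
```

```text
[ 0.4465 -0.1655  0.09  ] [ 0.4505 -0.2822  0.09  ] [ 0.4485 -0.2238  0.09  ] 0.11681177788854402
[[ 0.6466 -0.1059  0.07  ]
 [ 0.6516 -0.3264  0.07  ]
 [ 0.4933 -0.3298  0.07  ]
 [ 0.4862 -0.107   0.07  ]]
[0.5875 0.2248 0.245 ]
[0.5892 0.2265 0.245 ]
holder [0.5877 0.2188 0.05  ] bowl 255.58412873941083 185.49165428260167
```

Call:
apply_moves([
  {"dp": [0,0,0.2],"dr": [0,0,0]},
  {"dp": [0.3,-0.2,0.28],"dr": [0,0,-0.2]},
  {"dp": [0.55,-0.4,0.28],"dr": [0,0,-0.4]},
  {"dp": [0.8,-0.6,0.28],"dr": [0,0,-0.6]},
  {"dp": [1,-0.8,0.28],"dr": [0,0,-0.7]},
  {"dp": [1,-1,0.28],"dr": [0,0,-0.7]},
  {"dp": [1,-1,0.28],"dr": [0,0,-0.7]},
  {"dp": [1,-1,0.28],"dr": [0,0,-0.7]},
], claw=1)

```text
t: 3.1
eef_pos: [0.4949, 0.2405, 0.3263]
tool_rot: [-3.142, 0.0, 2.129]
contact_force: [-0.6, 0.6, -0.0]
gripper_width: 0.0001
finger_force: 0.0
```

Call:
apply_moves([
  {"dp": [0.2,-0.03,0],"dr": [0,0,0]},
  {"dp": [0.368,-0.064,-0.05],"dr": [0,0,0]},
  {"dp": [0.368,-0.064,-0.18],"dr": [0,0,0]},
  {"dp": [0.368,-0.064,-0.18],"dr": [0,0,0]},
])

```text
t: 3.6
eef_pos: [0.5847, 0.2276, 0.2788]
tool_rot: [-3.137, -0.001, 2.134]
contact_force: [-0.0, 0.9, 1.3]
gripper_width: -0.0001
finger_force: 0.0
```

```bash
python3 - <<'E'
from h import *
np.set_printoptions(precision=4,suppress=True)
P=read_camera("top");Q=read_camera("side")
o=get_obs();tip=o["eef_pos"]-[0,0,.025];print(o["eef_pos"],o["contact_force"],proj(P,tip),proj(Q,tip))
a=cv2.resize(P["color"][130:220,150:250],None,fx=4,fy=4,interpolation=2);b=cv2.resize(Q["color"][130:220,190:290],None,fx=4,fy=4,interpolation=2)
cv2.imwrite("pics/c2.png",np.hstack([a,b]))
E
```

```text
[0.5853 0.2279 0.2825] [0.3897 0.7205 0.4652] [186.6699 173.7982] [238.4153 152.1577]
```

View pics/c2.png

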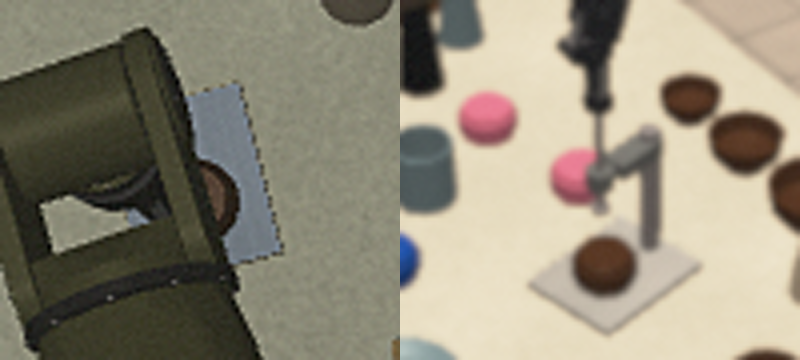

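The side crop shows the closed fingertips straight above the knob, at about (238,154). Next I push down to just short of the holder.

Call:
apply_moves([
  {"dp": [0,0,-0.04],"dr": [0,0,0]},
  {"dp": [0,0,-0.08],"dr": [0,0,0]},
  {"dp": [0,0,-0.12],"dr": [0,0,0]},
  {"dp": [0,0,-0.16],"dr": [0,0,0]},
  {"dp": [0,0,-0.2],"dr": [0,0,0]},
  {"dp": [0,0,-0.24],"dr": [0,0,0]},
  {"dp": [0,0,-0.24],"dr": [0,0,0]},
  {"dp": [0,0,-0.24],"dr": [0,0,0]},
])

```text
t: 4.7
eef_pos: [0.5854, 0.2271, 0.2215]
tool_rot: [-3.141, -0.0, 2.133]
contact_force: [-2.6, 1.4, 4.6]
gripper_width: 0.0001
finger_force: 2.5
```

Call:
apply_moves([
  {"dp": [0,0,-0.008],"dr": [0,0,0]},
  {"dp": [0,0,-0.016],"dr": [0,0,0]},
  {"dp": [0,0,-0.022],"dr": [0,0,0]},
  {"dp": [0,0,-0.022],"dr": [0,0,0]},
])

```text
t: 5.2
eef_pos: [0.5854, 0.2271, 0.2161]
tool_rot: [-3.141, -0.0, 2.133]
contact_force: [-3.7, 2.6, 6.1]
gripper_width: -0.0003
finger_force: 2.6
```

Call:
apply_moves([
  {"dp": [0,0,-0.004],"dr": [0,0,0]},
  {"dp": [0,0,-0.004],"dr": [0,0,0]},
])

```text
t: 5.45
eef_pos: [0.5854, 0.2271, 0.2152]
tool_rot: [-3.141, -0.0, 2.133]
contact_force: [-1.9, 1.1, 4.7]
gripper_width: -0.0004
finger_force: 2.7
```

Call:
apply_moves([
  {"dp": [0,0,-0.004],"dr": [0,0,0]},
  {"dp": [0,0,-0.004],"dr": [0,0,0]},
])

```text
t: 5.7
eef_pos: [0.5855, 0.2271, 0.2151]
tool_rot: [3.141, 0.0, 2.133]
contact_force: [-5.1, 1.0, 11.0]
gripper_width: 0.0002
finger_force: 5.9
```

Call:
apply_moves([
  {"dp": [0,0,-0.002],"dr": [0,0,0]},
  {"dp": [0,0,-0.002],"dr": [0,0,0]},
  {"dp": [0,0,-0.002],"dr": [0,0,0]},
  {"dp": [0,0,-0.002],"dr": [0,0,0]},
  {"dp": [0,0,-0.002],"dr": [0,0,0]},
])

```text
t: 6.32
eef_pos: [0.5855, 0.2271, 0.215]
tool_rot: [3.141, 0.0, 2.133]
contact_force: [-7.2, 0.4, 14.9]
gripper_width: -0.0003
finger_force: 7.6
```

Call:
apply_moves([
  {"dp": [0,0,0.04],"dr": [0,0,0]},
  {"dp": [0,0,0.08],"dr": [0,0,0]},
  {"dp": [0,0,0.13],"dr": [0,0,0]},
  {"dp": [0,0,0.18],"dr": [0,0,0]},
  {"dp": [0,0,0.24],"dr": [0,0,0]},
  {"dp": [0,0,0.32],"dr": [0,0,0]},
  {"dp": [0,0,0.4],"dr": [0,0,0]},
  {"dp": [0,0,0.4],"dr": [0,0,0]},
])

```text
t: 7.32
eef_pos: [0.586, 0.227, 0.3148]
tool_rot: [3.139, 0.001, 2.133]
contact_force: [0.4, -0.6, -0.6]
gripper_width: 0.0001
finger_force: 0.0
```

```bash
python3 - <<'E'
from h import *
Q=read_camera("side");print(get_obs()["eef_pos"],get_obs()["joints"])
for r in place_of(Q,"knob_top")[:2]+place_of(Q,"foot")[:1]: print(r)
cv2.imwrite("pics/c3.png",cv2.resize(Q["color"][130:220,190:290],None,fx=4,fy=4,interpolation=2))
E
```

```text
[0.58571093 0.22694972 0.31335933] [ 3.11458632e-01  4.46526593e-01  1.19100078e+00 -2.68917303e-04
  1.50352909e+00 -2.50525543e-01]
{'xy': [238.1, 154.9], 'score': 0.66}
{'xy': [190.7, 227.8], 'score': 0.36}
{'xy': [240.0, 180.6], 'score': 0.43}
```

View pics/c3.png

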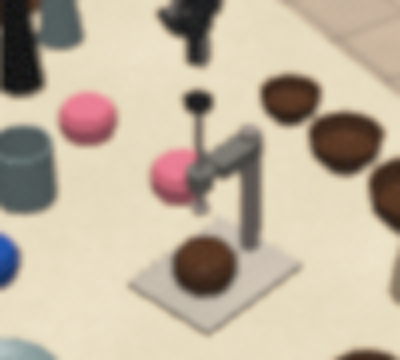

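The crop shows the knob back up at (239,155), clear of the fingers, and the squat holder still in place. Next is the bar.

Call:
apply_moves([
  {"dp": [-0.15,-0.2,0],"dr": [0,0,0]},
  {"dp": [-0.25,-0.4,0],"dr": [0,0,-0.2]},
  {"dp": [-0.35,-0.6,0],"dr": [0,0,-0.4]},
  {"dp": [-0.45,-0.8,0],"dr": [0,0,-0.6]},
  {"dp": [-0.55,-1,0],"dr": [0,0,-0.68]},
  {"dp": [-0.55,-1,0],"dr": [0,0,-0.68]},
], claw=0.5, force=40)

```text
t: 8.22
eef_pos: [0.4468, -0.0252, 0.3129]
tool_rot: [-3.141, 0.0, 1.594]
contact_force: [-0.2, 0.6, 0.3]
gripper_width: 0.0425
finger_force: 0.0
```

Call:
apply_moves([
  {"dp": [0,-0.2,0],"dr": [0,0,0]},
  {"dp": [0,-0.4,0],"dr": [0,0,0]},
  {"dp": [0,-0.6,-0.2],"dr": [0,0,0]},
  {"dp": [0,-0.8,-0.4],"dr": [0,0,0]},
  {"dp": [0,-0.8,-0.56],"dr": [0,0,0]},
  {"dp": [0,-0.8,-0.56],"dr": [0,0,0]},
  {"dp": [0,-0.8,-0.56],"dr": [0,0,0]},
])

```text
t: 9.1
eef_pos: [0.449, -0.2223, 0.1749]
tool_rot: [3.14, 0.001, 1.6]
contact_force: [0.4, 0.1, 0.1]
gripper_width: 0.0425
finger_force: 0.0
```

```bash
python3 - <<'E'
from h import *
Q=read_camera("side");P=read_camera("top");o=get_obs();print(o["eef_pos"],o["tool_rot"],o["gripper_width"],o["joints"])
for p in(P,Q): print(place_of(p,"lid_bar")[:2])
a=cv2.resize(P["color"][170:270,290:390],None,fx=4,fy=4,interpolation=2);b=cv2.resize(Q["color"][200:300,230:330],None,fx=4,fy=4,interpolation=2)
cv2.imwrite("pics/c4.png",np.hstack([a,b]))
E
```

```text
[ 0.44909807 -0.22245845  0.17546185] [3.13879804e+00 1.70206736e-03 1.60021809e+00] 0.04253220862654753 [-5.33032169e-01  2.75872904e-01  1.75175030e+00  5.62589150e-05
  1.11069770e+00 -5.62481205e-01]
[{'xy': [337.8, 219.5], 'score': 0.8}]
[{'xy': [280.6, 267.5], 'score': 0.85}]
```

View pics/c4.png

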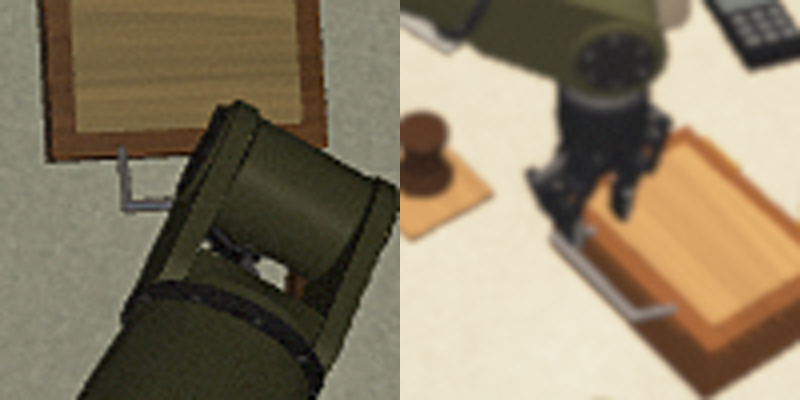

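```bash
python3 - <<'E'
from h import *
Q=read_camera("side")
for X in((.4485,-.2238,.09),(.4465,-.1655,.09),(.4505,-.2822,.09),(.456,-.2238,.09)): print(proj(Q,X))
E
```

```text
[277.39931603 269.35481462]
[267.00345188 258.96732915]
[288.2792976  280.22729942]
[279.17028234 268.40977719]
```

Call:
apply_moves([
  {"dp": [0.004,0,-0.1],"dr": [0,0,0]},
  {"dp": [0.004,0,-0.2],"dr": [0,0,0]},
  {"dp": [0.004,0,-0.25],"dr": [0,0,0]},
  {"dp": [0.004,0,-0.304],"dr": [0,0,0]},
  {"dp": [0.004,0,-0.304],"dr": [0,0,0]},
  {"dp": [0.004,0,-0.304],"dr": [0,0,0]},
])

```text
t: 10.1
eef_pos: [0.4494, -0.2231, 0.0979]
tool_rot: [3.141, 0.001, 1.599]
contact_force: [-0.6, -0.2, 0.3]
gripper_width: 0.0427
finger_force: 0.0
```

Call:
apply_moves([
  {"dp": [0,0,0],"dr": [0,0,0]},
  {"dp": [0,0,0],"dr": [0,0,0]},
  {"dp": [0,0,0],"dr": [0,0,0]},
  {"dp": [0,0,0],"dr": [0,0,0]},
  {"dp": [0,0,0],"dr": [0,0,0]},
  {"dp": [0,0,0],"dr": [0,0,0]},
], claw=1, force=40)

```text
t: 10.85
eef_pos: [0.4502, -0.223, 0.0979]
tool_rot: [3.139, 0.001, 1.599]
contact_force: [9.4, 0.6, -2.6]
gripper_width: 0.0087
finger_force: 39.2
```

Call:
apply_moves([
  {"dp": [0.01,0,0.052],"dr": [0,0,0]},
  {"dp": [0.023,0.001,0.103],"dr": [0,0,0]},
  {"dp": [0.039,0.001,0.154],"dr": [0,0,0]},
  {"dp": [0.058,0.002,0.203],"dr": [0,0,0]},
  {"dp": [0.081,0.002,0.251],"dr": [0,0,0]},
  {"dp": [0.107,0.003,0.297],"dr": [0,0,0]},
  {"dp": [0.136,0.004,0.341],"dr": [0,0,0]},
  {"dp": [0.167,0.005,0.384],"dr": [0,0,0]},
])

```text
t: 11.85
eef_pos: [0.4904, -0.2217, 0.1939]
tool_rot: [-3.139, -0.0, 1.599]
contact_force: [-7.3, -2.0, 0.8]
gripper_width: 0.008
finger_force: 39.1
```

Call:
apply_moves([
  {"dp": [0.035,0.001,0.04],"dr": [0,0,0]},
  {"dp": [0.071,0.002,0.078],"dr": [0,0,0]},
  {"dp": [0.111,0.003,0.114],"dr": [0,0,0]},
  {"dp": [0.152,0.004,0.146],"dr": [0,0,0]},
  {"dp": [0.196,0.005,0.176],"dr": [0,0,0]},
  {"dp": [0.241,0.007,0.204],"dr": [0,0,0]},
  {"dp": [0.288,0.008,0.228],"dr": [0,0,0]},
  {"dp": [0.337,0.009,0.249],"dr": [0,0,0]},
])

```text
t: 12.85
eef_pos: [0.5753, -0.2193, 0.2575]
tool_rot: [3.141, 0.0, 1.599]
contact_force: [-5.4, 1.5, 6.9]
gripper_width: 0.0083
finger_force: 41.2
```

Call:
apply_moves([
  {"dp": [0,0,0],"dr": [0,0,0]},
  {"dp": [0,0,0],"dr": [0,0,0]},
  {"dp": [0,0,0],"dr": [0,0,0]},
  {"dp": [0,0,0],"dr": [0,0,0]},
])

```text
t: 13.35
eef_pos: [0.575, -0.2193, 0.2573]
tool_rot: [3.141, 0.001, 1.599]
contact_force: [-6.5, 2.1, 9.8]
gripper_width: 0.0085
finger_force: 41.5
```

```bash
python3 - <<'E'
from h import *
Q=read_camera("side");P=read_camera("top");o=get_obs();print(o["eef_pos"],o["tool_rot"],o["gripper_width"],o["finger_force"],o["contact_force"])
for p in(P,Q): print(place_of(p,"lid_bar")[:1],place_of(p,"lid")[:1])
g=o["eef_pos"]-[0,0,.006]; print(proj(P,g),proj(Q,g))
for h in((.6490,-.217,.06),(.6515,-.217,.06)):
    d=g-h; print(np.degrees(np.arctan2(d[2],-d[0]*np.cos(.028)))-8.53,np.hypot(d[0],d[2]))
a=cv2.resize(P["color"][130:230,280:380],None,fx=4,fy=4,interpolation=2);b=cv2.resize(Q["color"][190:290,250:350],None,fx=4,fy=4,interpolation=2)
cv2.imwrite("pics/c5.png",np.hstack([a,b]))
E
```

```text
[ 0.57503268 -0.2193124   0.25733782] [3.14089150e+00 5.09276192e-04 1.59894847e+00] 0.008448612668163862 41.505045890808105 [-5.60639638  0.57977945  9.39715247]
[{'xy': [346.5, 174.8], 'score': 0.55}] [{'xy': [333.2, 159.6], 'score': 0.75}]
[{'xy': [308.1, 217.3], 'score': 0.87}] [{'xy': [318.7, 249.9], 'score': 0.92}]
[346.23339748 175.1781619 ] [309.20273144 219.85002965]
60.3420621405959 0.20513733043384041
59.693835956701534 0.20605196175593787
```

View pics/c5.png

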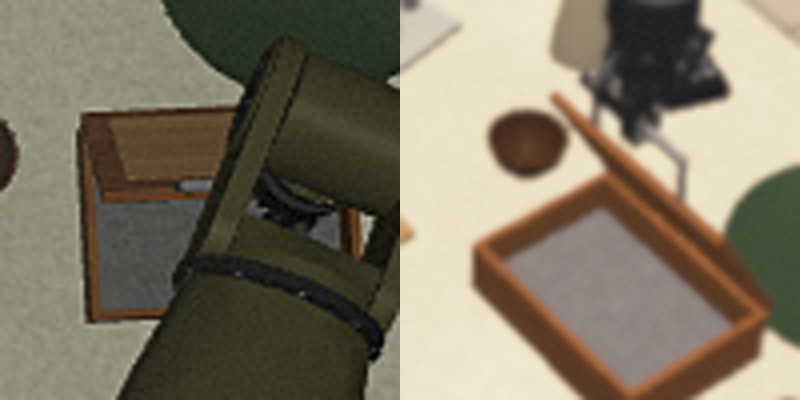

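```bash
python3 - <<'E'
from h import *
Q=read_camera("side")
th=.028;ex=np.array([np.cos(th),np.sin(th),0]);ey=np.array([-np.sin(th),np.cos(th),0]);ez=np.array([0,0,1])
H=np.array([.6495,-.2175,.06])
for a in(54,57,60,63,66):
    a_=np.radians(a);c,s=np.cos(a_),np.sin(a_)
    f=lambda x,y,z:proj(Q,H+ex*(x*c+z*s)+ey*y+ez*(-x*s+z*c)).round(1)
    print(a,f(-.16,.11,0),f(-.16,.11,.01),"bar",f(-.2,0,.03),f(-.2,.055,.03))
E
```

```text
54 [283.1 217.4] [284.9 215.3] bar [304.6 224.8] [294.  215.6]
57 [284.7 215.7] [286.6 213.6] bar [307.  222.6] [296.3 213.5]
60 [286.3 213.9] [288.3 211.9] bar [309.3 220.5] [298.6 211.4]
63 [288.  212.3] [290.  210.3] bar [311.7 218.5] [300.9 209.5]
66 [289.7 210.7] [291.8 208.8] bar [314.  216.6] [303.3 207.6]
```

The last view shows the lid raised, with its front corner at about (288,214) and the bar between the fingers. That matches a lid at 60°.

```bash
python3 -c "
from workcell import *
print(finish_job())"
```

```text
the job is handed in; nothing more can be done
None
```

I pressed the gauge's foot onto the squat holder at about 9 N and it sprang back up; I then raised the lid to about 60° by its bar and handed the job in with the fingers still gripping it. No verdict came back.

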